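Press a bush home with the trigger clamp and let the clamp go

ROBOT

A 6-joint arm with a two-finger parallel gripper is mounted at the origin on a cart in front of the work surface, level with it; the furniture and walls round the work are solid. World frame = base frame: x ahead of the robot, y to its left, z up, the work surface at z = 0. Lengths are in mm, angles in rad, forces in N, time in s.
With the tool pointing down it reaches from about 350 to 775 mm from the base axis. Payload 7.3 kg.
Tool frame: the origin (TCP) lies at the very end of the fingers, on their centre line; the grasp point (between the pads) lies bot.grasp_offset behind it (bot.grasp_offset is the distance from the TCP to the grasp point, in mm); z points along the fingers, y is the line along which they close (so a half turn about z gives the same grasp; the last joint's range is limited). The gripper opens to 92 mm and grips with 3 to 60 N. Pads are 19 mm wide; open, the fingers measure 130 mm over their backs; the gripper's body (75 mm by 190 mm) begins 47 mm behind the grasp point.
Start: joints at [-1.247, 0.342, 1.524, -0, 1.275, -0.146], TCP at [237.696, -468.13, 226.741] pointing down, gripper open.
Joint ranges: [-2.53, 2.53], [-0.77, 2.02], [0.04, 2.7], [-1, 4.14], [0.28, 2.66], [-3.11, 3.11]. Speed limits (rad/s): [2.57, 2.57, 3.14, 3.14, 3.14, 3.14].

INTERFACE

Orientations are given as [roll, pitch, yaw] about the fixed x, y, z axes, in that order (R = Rz(yaw) Ry(pitch) Rx(roll)).
In Python, from plant import bot gives the robot as it stands. The module is installed in compiled form; this text tells all that it offers.
- The arm moves only by the shell command python3 -m handwheel 'ROWS'. ROWS is JSON, a list of rows, each an object of numbers: "claw": the finger opening in mm, from 0 to 91.8; "dx", "dy", "dz": the shift along the tool's x, y, z in mm; "rx", "ry", "rz": the turn, a rotation vector about the tool's x, y, z in rad. A call has 1 to 10 rows; each row shifts and turns the commanded pose from where the row before left it, along the tool's axes as they then stand; what a row does not reach is not made up. A row lasts 1/10 s, in which the tool goes at most 50 mm and 8.59 degrees, less where a joint would pass 70% of its speed; a pose out of reach is approached as far as the arm can. A call is refused whole if a number of a shift passes 50 or a number of a turn 0.15, either way. A call with a gripper value outside its range is refused whole. The fingers move at their own pace and stop on an object; the grip force is fixed at half the most. Time passes only in rows, so rows that do not move let the fingers close. It gives the time, the measured TCP pose, the force and the opening at its end, in the units of the state.
- bot.get_obs(): the state, without advancing time (a new reading comes with each control period).
- bot.capture(name): name is "scene" or "top" or "wrist"; returns a dict with "frame" (400x640x3 uint8, red, green, blue), "camera_matrix" (3x3 intrinsics, pixels), "view" (4x4, takes a point from world to camera coordinates); the wrist camera has in their place "mount" (4x4, takes a point from camera to tool coordinates, whose origin is the TCP and whose axes are the flange's). Camera axes: x right, y down, z forward; pixel columns grow to the right and rows downward; lengths in mm; the calibration is good to about 2 mm. The wrist camera is an equidistant fisheye: a pixel r from the principal point sees the ray r / f radians off the axis. A picture is of the moment at which its call begins: read the wrist's pose just before it. There is no depth.
- bot.close_job(): hands the job in, once; it reports no verdict.
The state is a dict: "time": time; "joint_positions": joint angles; "dq": joint speeds; "tau": joint torques, N m; "tool_pos": TCP position; "tcp_rot": TCP orientation; "contact_force": force on the tool from outside, world axes, zero at the start; "moment": the same for the moment, N m; "grip_width": finger opening in mm.
Only numpy, scipy, OpenCV 4.12 (cv2) and the standard library are available. Lean on these libraries where they do the work, as an engineer would, in place of code of your own. Each camera call takes 0.05 s, during which the arm holds its last target. There are 200 camera calls.

TASK

A brass bush stands proud of the aluminium block held in the trigger clamp on the bench. Squeeze the clamp's trigger again and again to walk the jaw onto the bush and press it fully home, until its flange lies on the block; finish with a firm squeeze, about 15 newtons at the jaw, held for a second, but never more than 25 newtons, which would dent the flange. Then press the red release tab so that the jaw springs all the way back; work the clamp by its trigger and tab only, and leave the tools around it alone.

Things in the scene. Friction and masses are not known exactly. Their poses are not given: they have to be found in the camera images.
- clamp: trigger clamp (quick clamp) screwed to the bench: steel base 70 mm wide, x -130 to +152 mm, with an orange housing. Origin: on the bench top under the handle. Its x runs along the rod towards the block (forward), z up. Housing: x -57 to +13 mm, y -19 to +19, top at z 60; lower rear housing: x -111 to -57, top at z 52. The robot may lean on all of this fixed part.
- handle_top (a point): middle of the top of the clamp's fixed upright handle with a black sleeve, at clamp x 0, y 0, z 116 mm; the handle reaches down to z 60 and measures 14 mm along the clamp's x and 28 mm along y
- block_face (a point): middle of the face of the aluminium block that the bush is pressed into, at clamp x 93, z 35 mm; the block (46 mm wide, top at z 60) stands against a steel end stop (to x 147, top at z 64)
- trigger_bar (a point): middle of the trigger's black cross bar, a cylinder 16 mm thick and 28 mm long along the clamp's y, behind the handle: at clamp x -34, z 101 mm at rest, x -19, z 102 squeezed fully. From the handle's front face to the bar's rear face: 49 mm at rest, 34 squeezed. A gripper straddles both from above and closes along the clamp's x, or a finger pushes the bar from behind.
- trigger (a joint): trigger angle, rad: 0 let go, 0.185 squeezed fully (15 mm at the bar); springs back. After 1 to 5 mm lost motion 1 mm at the bar moves the jaw 0.79 mm; on letting go, catches keep the jaw on its 4.2 mm notches (8.4 mm a full squeeze). Force at the bar: 4 to 11 N while the jaw runs free, 9 to 15 N while the bush slides, 17 to 19 N for 15 N at the jaw, 25 N for 25 N; more at its own stop.
- jaw: round steel rod, 14 mm, with an orange jaw head (34 x 46 mm, 12 mm thick) at its front end, in front of the housing; it slides along the clamp's x, 0 to 44 mm. Origin: on the rod's axis at z 35 mm, at clamp x 0 when the jaw is fully back. A light spring pushes it back as soon as the catch is let go.
- pad_face (a point): middle of the front face of the jaw's sprung black rubber pad (21 mm across), which meets the bush; at clamp x 54, z 35 mm when the jaw is fully back. The pad gives way 1 mm per 4 N.
- bush: brass flanged bush, flange 26 mm across and 4 mm thick, on the rod's axis. Origin: middle of the flange's rear face, at clamp x 93, z 35 mm when home against the block; at the start it stands 7 to 11 mm proud (towards the jaw). It moves only along the clamp's x, takes 6 N to push in and stops dead when home.
- bush_face (a point): middle of the bush flange's free face, at clamp x 89, z 35 mm when home
- tab_top (a point): middle of the top of the red release tab (22 x 24 mm), on the rear housing at clamp x -95, y 0, z 67 mm. It goes 7 mm straight down (1 N at first, 3.5 N fully down, then a hard stop) and springs up again. Only fully down (over 6 mm), with the trigger let go, it frees the jaw; hold it down about 1.5 s until the jaw is fully back.
- round_tin: round tin, 72 mm across, 49 mm high, bystander; origin under its middle
- disc_tray: wooden tray of mounted wheels, 80 x 115 x 35 mm, bystander; origin under its middle
- flux_pot: small white and orange pot, 49 mm across, 32 mm high, bystander; origin under its middle
- wax_block: orange wax block, 32 x 50 x 14 mm, bystander; origin under its middle

How it is judged (in metres and radians):
On the way, in this order (a step that is already met when the one before it is completed fails the run):
1. the jaw presses the bush, fully home, with more than 10 N for half a second (x of bush_face in the frame of clamp above 0.0875 m and contact force between jaw and bush above 10 N), for 0.5 s.
2. the jaw is fully back and the bush still home (x of bush_face in the frame of clamp above 0.0875 m and x of pad_face in the frame of clamp below 0.057 m), for 0.3 s.
At the end, for the whole second after the job is handed in: the bush is home (flange within 1.5 mm of the block), the jaw is fully back (within 3 mm) and at rest, the trigger is let go (all of step 2 and value of joint trigger below 0.03 rad and linear speed of jaw below 0.01 m/s); the robot touches nothing.
It fails at once if the jaw presses on the bush with more than 25 N (contact force between jaw and bush above 25 N).
It fails at once if the robot pushes on the jaw, its rod or the bush itself (contact force between any of the fingers, the arm and jaw above 2 N or contact force between any of the fingers, the arm and bush above 2 N).
It fails at once if a bystander is moved more than 30 mm (distance of any of round_tin, disc_tray, flux_pot, wax_block from where it was at the start of the episode above 0.03 m).
It also fails if it takes over 72 s, if anything falls off the work surface, if the arm or the gripper's body presses on something with over 40 N, if the wrist force passes 120 N, or if a joint passes its speed limit or range.

## Working session

There is one attempt and no reset: what is moved stays moved. The work goes in short steps, Python scripts to look and compute and a shell command to move; the robot and the scene stay as the last step left them, time stands still between calls to the robot, and variables do not carry over. Pictures are saved under pics/ and viewed, on a budget of 10 in all, crops included, one or two more only if the job needs it, and the job is handed in when it is done.

```bash
mkdir -p pics
cat > h.py <<'E'
import numpy as np,cv2
from plant import bot
from scipy.spatial.transform import Rotation as R
E
python3 - <<'E'
from h import *
o=bot.get_obs();print(o,bot.grasp_offset)
for n in("scene","top"):
    c=bot.capture(n);cv2.imwrite(f"pics/{n}0.png",c["frame"][:,:,::-1]);np.savez(f"{n}.npz",K=c["camera_matrix"],V=c["view"]);print(c["camera_matrix"],c["view"])
E
```

```text
{'time': 0.0, 'joint_positions': array([-1.24699534e+00,  3.42751113e-01,  1.52505632e+00,  2.70893525e-05,
        1.27542439e+00, -1.46007847e-01]), 'dq': array([-0.00106103,  0.00166571,  0.00158059,  0.00083913,  0.00028599,
       -0.00083887]), 'tau': array([ 4.54001420e-04, -4.31236982e+01, -2.44220191e+01,  7.16251647e-02,
        5.60610322e-02, -1.18129392e-04]), 'tool_pos': array([ 237.56023274, -467.69209607,  226.0165345 ]), 'tcp_rot': array([-3.13997470e+00, -2.64109387e-04,  4.69800710e-01]), 'contact_force': array([-0.48561931,  0.96002334, -0.94825383]), 'moment': array([ 0.0007388 , -0.03164983,  0.0661227 ]), 'grip_width': 92.08008014081697} 18.8
[[413.77389881   0.         321.65097791]
 [  0.         413.77389881 200.05915922]
 [  0.           0.           1.        ]] [[-8.34521106e-01 -5.50433573e-01  2.44418715e-02  5.48755502e+02]
 [-2.44570915e-01  3.30316989e-01 -9.11633563e-01  2.22359196e+02]
 [ 4.93720154e-01 -7.66755221e-01 -4.10276542e-01  1.18761866e+03]
 [ 0.00000000e+00  0.00000000e+00  0.00000000e+00  1.00000000e+00]]
[[501.89451039   0.         320.98783912]
 [  0.         501.89451039 200.87047212]
 [  0.           0.           1.        ]] [[ 2.34951751e-02 -9.99710614e-01 -5.16381576e-03  1.94018790e+00]
 [-9.57036207e-01 -2.09983976e-02 -2.89207133e-01  6.53043421e+02]
 [ 2.89015009e-01  1.17369309e-02 -9.57252615e-01  1.48693176e+03]
 [ 0.00000000e+00  0.00000000e+00  0.00000000e+00  1.00000000e+00]]
```

View pics/scene0.png

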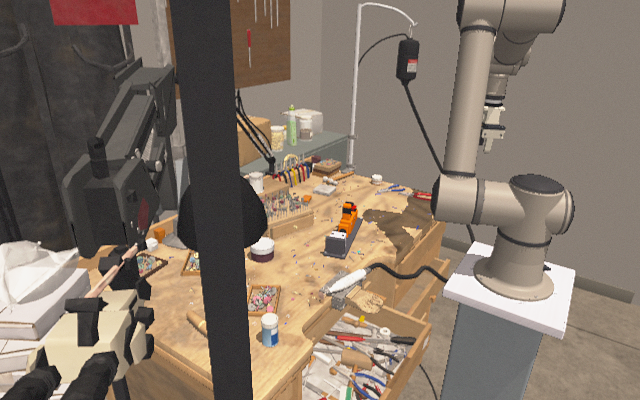

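View pics/top0.png

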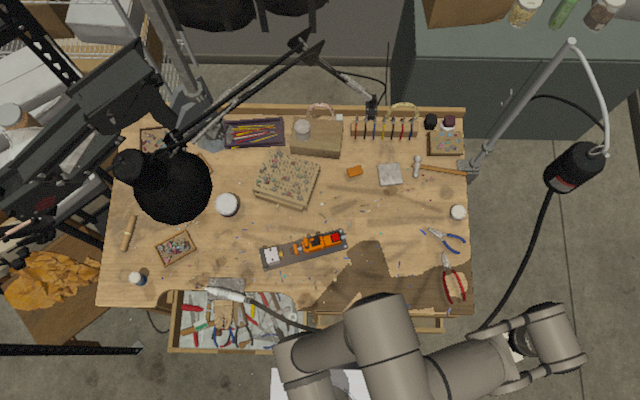

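The clamp is visible in both views. In the top view the block is at about (272,255), the housing at (315,243) and the tab at (336,240). I'll enlarge both.

Run:
```python
from h import *
a=cv2.imread("pics/top0.png")[220:280,250:360];b=cv2.imread("pics/scene0.png")[190:265,310:375]
a=cv2.resize(a,None,fx=7,fy=7,interpolation=2);b=cv2.resize(b,None,fx=7,fy=7,interpolation=2)
cv2.imwrite("pics/tc.png",a)
```

```text
(no output)
```

View pics/tc.png

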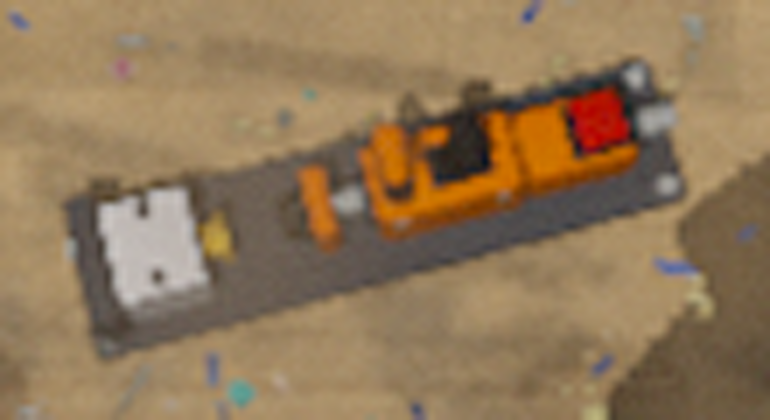

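The enlarged top view shows the base corners at about (68,200), (105,355), (685,197) and (640,60) in the crop. The red tab is at (598,120), the handle top at (393,150) and the black trigger bar at (462,145).

```bash
cat >> h.py <<'E'
def ray(u,v,z,f="top.npz"):
    d=np.load(f);K,V=d["K"],d["V"];Rm=V[:3,:3];C=-Rm.T@V[:3,3]
    r=Rm.T@np.linalg.inv(K)@[u,v,1];return C+r*(z-C[2])/r[2]
E
python3 - <<'E'
from h import *
f=lambda x,y,z:ray(250+(x+.5)/7-.5,220+(y+.5)/7-.5,z)
P={}
for n,x,y,z in[("c1",68,200,6),("c2",105,355,6),("c3",685,197,6),("c4",640,60,6),("tab",598,120,67),("handle",393,145,116),("bar",462,145,109),("bush",215,237,45)]:
    P[n]=f(x,y,z);print(n,P[n].round(1))
from scipy.optimize import least_squares
m={"c1":(152,-35),"c2":(152,35),"c3":(-130,35),"c4":(-130,-35),"tab":(-95,0),"handle":(0,0)}
g=lambda p:np.concatenate([np.array(P[k][:2])-p[:2]-np.array([[np.cos(p[2]),-np.sin(p[2])],[np.sin(p[2]),np.cos(p[2])]])@m[k] for k in m])
s=least_squares(g,[500,0,1.8]);print(s.x,g(s.x).round(1))
# grip pose: closing (tool y) along clamp x
E
```

```text
c1 [515.2 214.8   6. ]
c2 [443.4 193.5   6. ]
c3 [523.  -71.8   6. ]
c4 [587.9 -50.1   6. ]
tab [544.9 -29.7  67. ]
handle [520.7  60.1 116. ]
bar [522.9  30.2 109. ]
bush [491.9 142.1  45. ]
[520.16122499  60.9675904    1.85051655] [ 3.3 -1.9 -1.2 -3.9  0.6  1.9 -1.8  4.2 -1.5  0.6  0.5 -0.9]
```

```bash
python3 -m handwheel '[{"claw":0,"rz":-0.138},{"claw":0,"rz":-0.138},{"claw":0,"rz":-0.138},{"claw":0,"rz":-0.138},{"claw":0,"rz":-0.138},{"claw":0,"rz":-0.138},{"claw":0,"rz":-0.138},{"claw":0,"rz":-0.138},{"claw":0,"rz":-0.138},{"claw":0,"rz":-0.138}]'
python3 -m handwheel '[{"claw":0,"dx":29,"dy":34},{"claw":0,"dx":29,"dy":34},{"claw":0,"dx":29,"dy":34},{"claw":0,"dx":29,"dy":34},{"claw":0,"dx":29,"dy":34},{"claw":0,"dx":29,"dy":34},{"claw":0,"dx":29,"dy":34},{"claw":0,"dx":29,"dy":34},{"claw":0,"dx":29,"dy":34},{"claw":0,"dx":29,"dy":34}]'
```

```text
invalid input at $[0]: expected keys claw, dx, dy, dz, rx, ry, rz
invalid input at $[0]: expected keys claw, dx, dy, dz, rx, ry, rz
```

All the keys are required in every row.

```bash
python3 -m handwheel '[{"claw":0,"dx":0,"dy":0,"dz":0,"rx":0,"ry":0,"rz":-0.138},{"claw":0,"dx":0,"dy":0,"dz":0,"rx":0,"ry":0,"rz":-0.138},{"claw":0,"dx":0,"dy":0,"dz":0,"rx":0,"ry":0,"rz":-0.138},{"claw":0,"dx":0,"dy":0,"dz":0,"rx":0,"ry":0,"rz":-0.138},{"claw":0,"dx":0,"dy":0,"dz":0,"rx":0,"ry":0,"rz":-0.138},{"claw":0,"dx":0,"dy":0,"dz":0,"rx":0,"ry":0,"rz":-0.138},{"claw":0,"dx":0,"dy":0,"dz":0,"rx":0,"ry":0,"rz":-0.138},{"claw":0,"dx":0,"dy":0,"dz":0,"rx":0,"ry":0,"rz":-0.138},{"claw":0,"dx":0,"dy":0,"dz":0,"rx":0,"ry":0,"rz":-0.138},{"claw":0,"dx":0,"dy":0,"dz":0,"rx":0,"ry":0,"rz":-0.138}]'
python3 -m handwheel '[{"claw":0,"dx":29,"dy":34,"dz":0,"rx":0,"ry":0,"rz":0},{"claw":0,"dx":29,"dy":34,"dz":0,"rx":0,"ry":0,"rz":0},{"claw":0,"dx":29,"dy":34,"dz":0,"rx":0,"ry":0,"rz":0},{"claw":0,"dx":29,"dy":34,"dz":0,"rx":0,"ry":0,"rz":0},{"claw":0,"dx":29,"dy":34,"dz":0,"rx":0,"ry":0,"rz":0},{"claw":0,"dx":29,"dy":34,"dz":0,"rx":0,"ry":0,"rz":0},{"claw":0,"dx":29,"dy":34,"dz":0,"rx":0,"ry":0,"rz":0},{"claw":0,"dx":29,"dy":34,"dz":0,"rx":0,"ry":0,"rz":0},{"claw":0,"dx":29,"dy":34,"dz":0,"rx":0,"ry":0,"rz":0},{"claw":0,"dx":29,"dy":34,"dz":0,"rx":0,"ry":0,"rz":0}]'
cat >> h.py <<'E'
O=np.array([520.2,61.0]);YAW=1.8505
def togo(c,o=None):
    "tool-axis shift to bring the TCP to clamp point c (mm)"
    o=o or bot.get_obs();Z=R.from_euler('z',YAW)
    w=Z.apply(c)+[*O,0];T=R.from_euler('xyz',o["tcp_rot"])
    return T.inv().apply(w-o["tool_pos"]),T.inv()*Z*R.from_euler('x',np.pi)
def st():
    o=bot.get_obs();Z=R.from_euler('z',-YAW);p=Z.apply(o["tool_pos"]-[*O,0])
    print("t%.2f clampTCP"%o["time"],p.round(1),"F(clamp)",Z.apply(o["contact_force"]).round(1),"w%.0f"%o["grip_width"],o["tcp_rot"].round(3))
E
python3 - <<'E'
from h import *
st();d,r=togo([-75,0,180]);print(d.round(1),r.as_rotvec().round(3))
E
```

```text
time: 1.1
tool_pos: [237.6, -467.9, 226.3]
tcp_rot: [-3.142, -0.001, 1.855]
contact_force: [-0.3, -0.7, 0.3]
grip_width: 16.3
time: 2.1
tool_pos: [485.2, -93.9, 226.5]
tcp_rot: [-3.141, -0.0, 1.85]
contact_force: [0.9, -0.6, -0.1]
grip_width: 0.5
t2.10 clampTCP [-139.2   76.4  226.5] F(clamp) [-0.8 -0.7 -0.1] w0 [-3.141 -0.     1.85 ]
[64.3 76.4 46.5] [-0.    -0.    -0.001]
```

```bash
python3 -m handwheel '[{"claw":0,"dx":16,"dy":38,"dz":16,"rx":0,"ry":0,"rz":0},{"claw":0,"dx":48,"dy":0,"dz":15,"rx":0,"ry":0,"rz":0},{"claw":0,"dx":0,"dy":38.4,"dz":15,"rx":0,"ry":0,"rz":0},{"claw":0,"dx":0,"dy":0,"dz":0,"rx":0,"ry":0,"rz":0},{"claw":0,"dx":0,"dy":0,"dz":0,"rx":0,"ry":0,"rz":0}]'
python3 - <<'E'
from h import *
st();o=bot.get_obs();c=bot.capture("wrist");cv2.imwrite("pics/w1.png",c["frame"][:,:,::-1]);np.savez("w1.npz",K=c["camera_matrix"],M=c["mount"],p=o["tool_pos"],r=o["tcp_rot"]);print(c["camera_matrix"],c["mount"])
K=c["camera_matrix"];T=R.from_euler('xyz',o["tcp_rot"]);Z=R.from_euler('z',YAW)
for n,q in dict(tab=(-95,0,67),handle=(0,0,116),bar=(-34,0,109),block=(93,0,60),c1=(152,-35,6),c2=(152,35,6),c3=(-130,35,6),c4=(-130,-35,6),padtop=(54,0,45),tcp=(-75,0,180)).items():
    t=T.inv().apply(Z.apply(q)+[*O,0]-o["tool_pos"]);x=(np.linalg.inv(c["mount"])@[*t,1])[:3]
    th=np.arctan2(np.hypot(*x[:2]),x[2]);ph=np.arctan2(x[1],x[0]);print(n,(K[0,2]+K[0,0]*th*np.cos(ph)).round(1),(K[1,2]+K[1,1]*th*np.sin(ph)).round(1))
E
```

```text
time: 2.6
tool_pos: [540.6, -13.2, 180.0]
tcp_rot: [-3.14, -0.0, 1.851]
contact_force: [-0.6, 0.0, 0.5]
grip_width: 0.5
t2.60 clampTCP [-76.9   0.9 180. ] F(clamp) [0.2 0.6 0.5] w0 [-3.14  -0.     1.851]
[[309.70691629   0.         319.03751631]
 [  0.         309.70691629 199.13722301]
 [  0.           0.           1.        ]] [[-8.87006840e-05 -9.57944553e-01 -2.86953350e-01  7.81961684e+01]
 [ 9.99999328e-01 -4.16682994e-04  1.08191307e-03 -5.55871857e-01]
 [-1.15598132e-03 -2.86953061e-01  9.57943946e-01 -1.59470370e+02]
 [ 0.00000000e+00  0.00000000e+00  0.00000000e+00  1.00000000e+00]]
tab 320.4 214.2
handle 320.8 110.8
bar 320.7 156.1
block 320.5 10.9
c1 352.5 -21.6
c2 288.1 -21.7
c3 290.0 225.1
c4 350.3 225.1
padtop 320.5 54.2
tcp 321.2 247.2
```

View pics/w1.png

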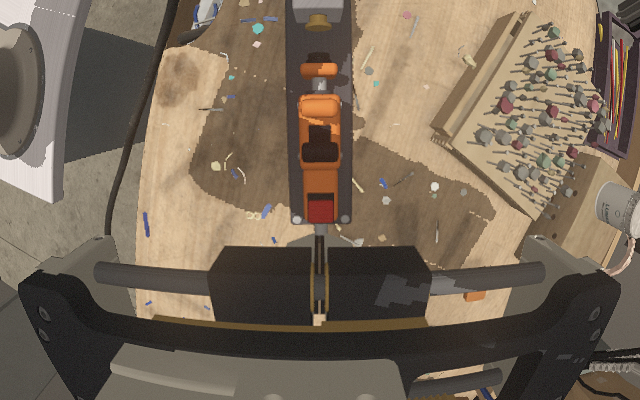

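In the wrist view the tab is at (321,207) and the handle top at (319,107). Predictions were (320,214) and (321,111), so the clamp sits about 4 mm further forward than I estimated, and the sideways fit is good. I'll lower the closed fingers behind the bar and check.

```bash
python3 -m handwheel '[{"claw":0,"dx":8,"dy":0.9,"dz":20,"rx":0,"ry":0,"rz":0},{"claw":0,"dx":4,"dy":0,"dz":25,"rx":0,"ry":0,"rz":0},{"claw":0,"dx":0,"dy":0,"dz":25,"rx":0,"ry":0,"rz":0},{"claw":0,"dx":0,"dy":0,"dz":17,"rx":0,"ry":0,"rz":0},{"claw":0,"dx":0,"dy":0,"dz":0,"rx":0,"ry":0,"rz":0},{"claw":0,"dx":0,"dy":0,"dz":0,"rx":0,"ry":0,"rz":0}]'
python3 - <<'E'
from h import *
st()
a=bot.capture("scene")["frame"][150:270,290:410,::-1];b=bot.capture("wrist")["frame"][:260,240:400,::-1]
a=cv2.resize(a,None,fx=4.5,fy=4.5,interpolation=2);b=cv2.resize(b,None,fx=2,fy=2,interpolation=2)
cv2.imwrite("pics/s2.png",np.hstack([a[:520],b[:520]])[:, :800])
E
```

```text
time: 3.25
tool_pos: [538.5, -2.4, 95.0]
tcp_rot: [3.14, 0.001, 1.849]
contact_force: [0.7, -0.3, 0.9]
grip_width: 0.3
t3.25 clampTCP [-66.   -0.1  95. ] F(clamp) [-0.4 -0.6  0.9] w0 [3.140e+00 1.000e-03 1.849e+00]
```

View pics/s2.png

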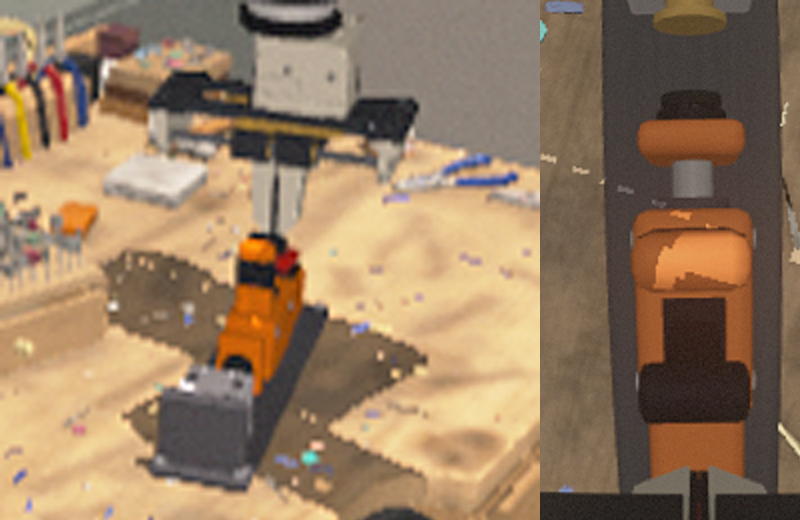

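The fingers hang just behind the black bar, centred on it. In the side view the tips are at (270,230), right behind the sleeve, and the wrist view shows the bar ahead at (695,390). I'll make the first squeeze while the jaw still runs free.

```bash
python3 -m handwheel '[{"claw":0,"dx":4,"dy":0,"dz":0,"rx":0,"ry":0,"rz":0},{"claw":0,"dx":4,"dy":0,"dz":0,"rx":0,"ry":0,"rz":0},{"claw":0,"dx":4,"dy":0,"dz":0,"rx":0,"ry":0,"rz":0},{"claw":0,"dx":0,"dy":0,"dz":0,"rx":0,"ry":0,"rz":0}]'; python3 -c "from h import *;st()"
python3 -m handwheel '[{"claw":0,"dx":4,"dy":0,"dz":0,"rx":0,"ry":0,"rz":0},{"claw":0,"dx":0,"dy":0,"dz":0,"rx":0,"ry":0,"rz":0}]'; python3 -c "from h import *;st()"
python3 -m handwheel '[{"claw":0,"dx":4,"dy":0,"dz":0,"rx":0,"ry":0,"rz":0},{"claw":0,"dx":0,"dy":0,"dz":0,"rx":0,"ry":0,"rz":0}]'; python3 -c "from h import *;st()"
python3 -m handwheel '[{"claw":0,"dx":4,"dy":0,"dz":0,"rx":0,"ry":0,"rz":0},{"claw":0,"dx":0,"dy":0,"dz":0,"rx":0,"ry":0,"rz":0}]'; python3 -c "from h import *;st()"
```

```text
time: 3.75
tool_pos: [534.7, 10.6, 94.0]
tcp_rot: [3.141, 0.0, 1.851]
contact_force: [0.5, -0.9, -0.8]
grip_width: 0.6
t3.75 clampTCP [-52.4   0.   94. ] F(clamp) [-1.  -0.2 -0.8] w1 [3.141 0.    1.851]
time: 3.95
tool_pos: [534.1, 13.1, 94.2]
tcp_rot: [3.141, 0.002, 1.851]
contact_force: [0.8, -5.6, 1.4]
grip_width: 0.3
t3.95 clampTCP [-49.9  -0.2  94.2] F(clamp) [-5.6  0.8  1.4] w0 [3.141e+00 2.000e-03 1.851e+00]
time: 4.15
tool_pos: [533.5, 15.6, 94.8]
tcp_rot: [3.141, 0.004, 1.851]
contact_force: [-1.0, -11.2, 5.4]
grip_width: 0.2
t4.15 clampTCP [-47.3  -0.2  94.8] F(clamp) [-10.5   4.    5.4] w0 [3.141 0.004 1.851]
time: 4.35
tool_pos: [532.7, 19.6, 95.0]
tcp_rot: [3.14, 0.004, 1.85]
contact_force: [0.6, -9.5, 6.3]
grip_width: 0.9
t4.35 clampTCP [-43.2  -0.6  95. ] F(clamp) [-9.3  2.1  6.3] w1 [3.14  0.004 1.85 ]
```

```bash
python3 -m handwheel '[{"claw":0,"dx":4,"dy":0,"dz":0,"rx":0,"ry":0,"rz":0},{"claw":0,"dx":0,"dy":0,"dz":0,"rx":0,"ry":0,"rz":0}]'; python3 -c "from h import *;st()"
python3 -m handwheel '[{"claw":0,"dx":3,"dy":0,"dz":0,"rx":0,"ry":0,"rz":0},{"claw":0,"dx":0,"dy":0,"dz":0,"rx":0,"ry":0,"rz":0}]'; python3 -c "from h import *;st()"
python3 -m handwheel '[{"claw":0,"dx":2,"dy":0,"dz":0,"rx":0,"ry":0,"rz":0},{"claw":0,"dx":0,"dy":0,"dz":0,"rx":0,"ry":0,"rz":0}]'; python3 -c "from h import *;st()"
```

```text
time: 4.55
tool_pos: [531.9, 23.6, 95.1]
tcp_rot: [3.139, 0.004, 1.85]
contact_force: [-0.8, -7.8, 5.6]
grip_width: 0.4
t4.55 clampTCP [-39.2  -0.9  95.1] F(clamp) [-7.3  2.9  5.6] w0 [3.139 0.004 1.85 ]
time: 4.75
tool_pos: [531.2, 26.0, 95.4]
tcp_rot: [3.139, 0.005, 1.85]
contact_force: [-0.4, -10.2, 8.7]
grip_width: 0.5
t4.75 clampTCP [-36.7  -0.9  95.4] F(clamp) [-9.7  3.2  8.7] w1 [3.139 0.005 1.85 ]
time: 4.95
tool_pos: [531.0, 27.1, 95.4]
tcp_rot: [3.138, 0.007, 1.851]
contact_force: [1.1, -14.6, 8.2]
grip_width: 0.6
t4.95 clampTCP [-35.6  -1.   95.4] F(clamp) [-14.3   2.9   8.2] w1 [3.138 0.007 1.851]
```

The first squeeze worked: contact at a TCP x of about -51 and the trigger stop near -35.5. Four full squeezes move the jaw about 34 mm at most, and the bush is home only at 35 mm or more, so squeezes 2 to 4 can be full.

```bash
B='x'; python3 -m handwheel '[{"claw":0,"dx":-7,"dy":0,"dz":0,"rx":0,"ry":0,"rz":0},{"claw":0,"dx":-7,"dy":0,"dz":0,"rx":0,"ry":0,"rz":0},{"claw":0,"dx":-7,"dy":0,"dz":0,"rx":0,"ry":0,"rz":0},{"claw":0,"dx":0,"dy":0,"dz":0,"rx":0,"ry":0,"rz":0},{"claw":0,"dx":0,"dy":0,"dz":0,"rx":0,"ry":0,"rz":0}]' >/dev/null; python3 -c "from h import *;st()"
python3 -m handwheel '[{"claw":0,"dx":5,"dy":0,"dz":0,"rx":0,"ry":0,"rz":0},{"claw":0,"dx":4,"dy":0,"dz":0,"rx":0,"ry":0,"rz":0},{"claw":0,"dx":4,"dy":0,"dz":0,"rx":0,"ry":0,"rz":0},{"claw":0,"dx":4,"dy":0,"dz":0,"rx":0,"ry":0,"rz":0},{"claw":0,"dx":4,"dy":0,"dz":0,"rx":0,"ry":0,"rz":0},{"claw":0,"dx":0,"dy":0,"dz":0,"rx":0,"ry":0,"rz":0},{"claw":0,"dx":0,"dy":0,"dz":0,"rx":0,"ry":0,"rz":0}]'>/dev/null; python3 -c "from h import *;st()"
python3 -m handwheel '[{"claw":0,"dx":-7,"dy":0,"dz":0,"rx":0,"ry":0,"rz":0},{"claw":0,"dx":-7,"dy":0,"dz":0,"rx":0,"ry":0,"rz":0},{"claw":0,"dx":-7,"dy":0,"dz":0,"rx":0,"ry":0,"rz":0},{"claw":0,"dx":0,"dy":0,"dz":0,"rx":0,"ry":0,"rz":0},{"claw":0,"dx":0,"dy":0,"dz":0,"rx":0,"ry":0,"rz":0}]' >/dev/null; python3 -c "from h import *;st()
b=bot.capture('wrist')['frame'][:260,240:400,::-1];cv2.imwrite('pics/w3.png',cv2.resize(b,None,fx=2.3,fy=2.3,interpolation=2))"
```

```text
t5.45 clampTCP [-53.    0.3  93.5] F(clamp) [0.1 0.1 0.1] w0 [-3.141e+00 -1.000e-03  1.849e+00]
t6.15 clampTCP [-35.5  -0.7  95.5] F(clamp) [-14.4   3.8   9.2] w0 [3.139 0.007 1.851]
t6.65 clampTCP [-52.8   0.2  93.5] F(clamp) [ 0.7  0.4 -1.4] w1 [-3.141 -0.     1.85 ]
```

View pics/w3.png

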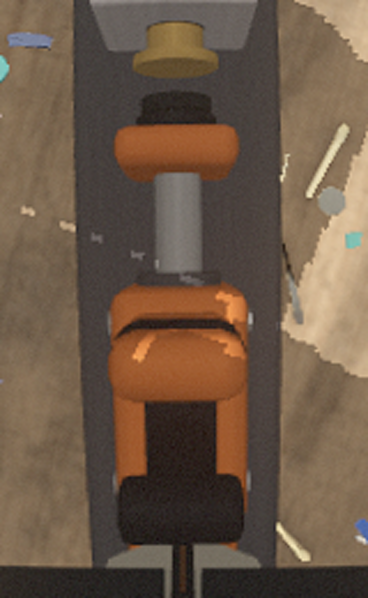

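The jaw is about 17 mm forward: the pad's front edge is at row 92 and the flange edge at row 77, so the remaining gap is about 7 mm, as expected. Next are squeezes 3 and 4.

```bash
python3 -m handwheel '[{"claw":0,"dx":5,"dy":0,"dz":0,"rx":0,"ry":0,"rz":0},{"claw":0,"dx":4,"dy":0,"dz":0,"rx":0,"ry":0,"rz":0},{"claw":0,"dx":4,"dy":0,"dz":0,"rx":0,"ry":0,"rz":0},{"claw":0,"dx":4,"dy":0,"dz":0,"rx":0,"ry":0,"rz":0},{"claw":0,"dx":4,"dy":0,"dz":0,"rx":0,"ry":0,"rz":0},{"claw":0,"dx":0,"dy":0,"dz":0,"rx":0,"ry":0,"rz":0},{"claw":0,"dx":0,"dy":0,"dz":0,"rx":0,"ry":0,"rz":0}]'>/dev/null; python3 -c "from h import *;st()"
python3 -m handwheel '[{"claw":0,"dx":-7,"dy":0,"dz":0,"rx":0,"ry":0,"rz":0},{"claw":0,"dx":-7,"dy":0,"dz":0,"rx":0,"ry":0,"rz":0},{"claw":0,"dx":-7,"dy":0,"dz":0,"rx":0,"ry":0,"rz":0},{"claw":0,"dx":0,"dy":0,"dz":0,"rx":0,"ry":0,"rz":0},{"claw":0,"dx":0,"dy":0,"dz":0,"rx":0,"ry":0,"rz":0}]' >/dev/null; python3 -c "from h import *;st()"
python3 -m handwheel '[{"claw":0,"dx":5,"dy":0,"dz":0,"rx":0,"ry":0,"rz":0},{"claw":0,"dx":4,"dy":0,"dz":0,"rx":0,"ry":0,"rz":0},{"claw":0,"dx":4,"dy":0,"dz":0,"rx":0,"ry":0,"rz":0},{"claw":0,"dx":0,"dy":0,"dz":0,"rx":0,"ry":0,"rz":0}]'>/dev/null; python3 -c "from h import *;st()"
python3 -m handwheel '[{"claw":0,"dx":4,"dy":0,"dz":0,"rx":0,"ry":0,"rz":0},{"claw":0,"dx":0,"dy":0,"dz":0,"rx":0,"ry":0,"rz":0}]'>/dev/null; python3 -c "from h import *;st()"
```

```text
t7.40 clampTCP [-35.6  -0.7  95.6] F(clamp) [-16.    5.2   9.4] w1 [3.139 0.007 1.851]
t7.90 clampTCP [-52.8   0.2  93.5] F(clamp) [ 0.8  0.3 -0.1] w1 [-3.141 -0.     1.85 ]
t8.30 clampTCP [-42.7  -0.2  95.2] F(clamp) [-13.9   6.3   7.9] w0 [3.14  0.006 1.851]
t8.50 clampTCP [-38.8  -0.8  95.2] F(clamp) [-11.7   0.4   4.3] w1 [3.139 0.006 1.851]
```

Force is 12–14 N, so the bush is sliding. I'll finish this squeeze, let go and look.

```bash
python3 -m handwheel '[{"claw":0,"dx":2,"dy":0,"dz":0,"rx":0,"ry":0,"rz":0},{"claw":0,"dx":0,"dy":0,"dz":0,"rx":0,"ry":0,"rz":0}]'>/dev/null; python3 -c "from h import *;st()"
python3 -m handwheel '[{"claw":0,"dx":2,"dy":0,"dz":0,"rx":0,"ry":0,"rz":0},{"claw":0,"dx":0,"dy":0,"dz":0,"rx":0,"ry":0,"rz":0}]'>/dev/null; python3 -c "from h import *;st()"
python3 -m handwheel '[{"claw":0,"dx":-7,"dy":0,"dz":0,"rx":0,"ry":0,"rz":0},{"claw":0,"dx":-7,"dy":0,"dz":0,"rx":0,"ry":0,"rz":0},{"claw":0,"dx":-7,"dy":0,"dz":0,"rx":0,"ry":0,"rz":0},{"claw":0,"dx":0,"dy":0,"dz":0,"rx":0,"ry":0,"rz":0},{"claw":0,"dx":0,"dy":0,"dz":0,"rx":0,"ry":0,"rz":0}]' >/dev/null; python3 -c "from h import *;st()
b=bot.capture('wrist')['frame'][:130,260:380,::-1];cv2.imwrite('pics/w4.png',cv2.resize(b,None,fx=4.5,fy=4.5,interpolation=2))"
```

```text
t8.70 clampTCP [-36.8  -1.1  95. ] F(clamp) [-12.7   0.9   3.4] w0 [3.138 0.006 1.851]
t8.90 clampTCP [-35.6  -1.1  95.1] F(clamp) [-16.5   2.6   3.7] w0 [3.138 0.007 1.851]
t9.40 clampTCP [-52.8   0.2  93.6] F(clamp) [-0.1  0.1 -0.4] w0 [-3.141 -0.     1.85 ]
```

View pics/w4.png

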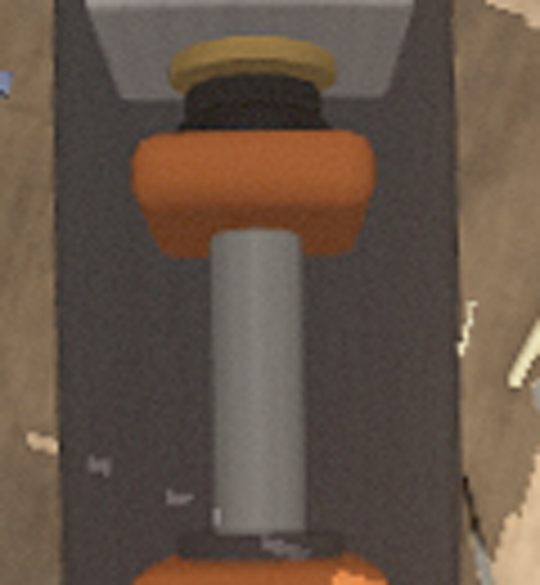

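The flange at (252,55) is nearly on the block, with the pad against it. The last squeeze goes in small steps, stopping by force.

```bash
python3 -m handwheel '[{"claw":0,"dx":4,"dy":0,"dz":0,"rx":0,"ry":0,"rz":0},{"claw":0,"dx":2,"dy":0,"dz":0,"rx":0,"ry":0,"rz":0},{"claw":0,"dx":0,"dy":0,"dz":0,"rx":0,"ry":0,"rz":0}]'>/dev/null; python3 -c "from h import *;st()"
python3 -m handwheel '[{"claw":0,"dx":1,"dy":0,"dz":0,"rx":0,"ry":0,"rz":0},{"claw":0,"dx":0,"dy":0,"dz":0,"rx":0,"ry":0,"rz":0}]'>/dev/null; python3 -c "from h import *;st()"
python3 -m handwheel '[{"claw":0,"dx":1,"dy":0,"dz":0,"rx":0,"ry":0,"rz":0},{"claw":0,"dx":0,"dy":0,"dz":0,"rx":0,"ry":0,"rz":0}]'>/dev/null; python3 -c "from h import *;st()"
python3 -m handwheel '[{"claw":0,"dx":1,"dy":0,"dz":0,"rx":0,"ry":0,"rz":0},{"claw":0,"dx":0,"dy":0,"dz":0,"rx":0,"ry":0,"rz":0}]'>/dev/null; python3 -c "from h import *;st()"
python3 -m handwheel '[{"claw":0,"dx":1,"dy":0,"dz":0,"rx":0,"ry":0,"rz":0},{"claw":0,"dx":0,"dy":0,"dz":0,"rx":0,"ry":0,"rz":0}]'>/dev/null; python3 -c "from h import *;st()"
python3 -m handwheel '[{"claw":0,"dx":1,"dy":0,"dz":0,"rx":0,"ry":0,"rz":0},{"claw":0,"dx":0,"dy":0,"dz":0,"rx":0,"ry":0,"rz":0}]'>/dev/null; python3 -c "from h import *;st()"
```

```text
t9.75 clampTCP [-48.3  -0.   94.3] F(clamp) [-7.8  1.9  1.9] w1 [3.141e+00 3.000e-03 1.851e+00]
t9.95 clampTCP [-47.8  -0.   94.4] F(clamp) [-8.6  3.3  3. ] w0 [3.141 0.004 1.851]
t10.15 clampTCP [-47.2  -0.1  94.5] F(clamp) [-10.8   4.2   3.4] w1 [3.141 0.005 1.851]
t10.35 clampTCP [-46.6  -0.1  94.7] F(clamp) [-12.6   4.6   4.3] w0 [3.141 0.005 1.851]
t10.55 clampTCP [-45.6  -0.1  94.8] F(clamp) [-12.2   4.    5.4] w0 [3.141 0.005 1.851]
t10.75 clampTCP [-44.8  -0.3  94.9] F(clamp) [-13.    2.7   4.5] w1 [3.14  0.005 1.851]
```

```bash
python3 -m handwheel '[{"claw":0,"dx":1,"dy":0,"dz":0,"rx":0,"ry":0,"rz":0},{"claw":0,"dx":0,"dy":0,"dz":0,"rx":0,"ry":0,"rz":0}]'>/dev/null; python3 -c "from h import *;st()"
python3 -m handwheel '[{"claw":0,"dx":1,"dy":0,"dz":0,"rx":0,"ry":0,"rz":0},{"claw":0,"dx":0,"dy":0,"dz":0,"rx":0,"ry":0,"rz":0}]'>/dev/null; python3 -c "from h import *;st()"
python3 -m handwheel '[{"claw":0,"dx":1,"dy":0,"dz":0,"rx":0,"ry":0,"rz":0},{"claw":0,"dx":0,"dy":0,"dz":0,"rx":0,"ry":0,"rz":0}]'>/dev/null; python3 -c "from h import *;st()"
```

```text
t10.95 clampTCP [-44.   -0.7  94.8] F(clamp) [-14.1   0.8   1.9] w0 [3.139 0.006 1.851]
t11.15 clampTCP [-43.5  -0.9  94.7] F(clamp) [-16.2   1.2   0.7] w0 [3.139 0.007 1.851]
t11.35 clampTCP [-42.8  -1.   94.7] F(clamp) [-17.4   1.7   0.7] w0 [3.139 0.007 1.851]
```

```bash
python3 -m handwheel '[{"claw":0,"dx":0.5,"dy":0,"dz":0,"rx":0,"ry":0,"rz":0},{"claw":0,"dx":0,"dy":0,"dz":0,"rx":0,"ry":0,"rz":0},{"claw":0,"dx":0,"dy":0,"dz":0,"rx":0,"ry":0,"rz":0}]'>/dev/null; python3 -c "from h import *;st()"
python3 -m handwheel '[{"claw":0,"dx":0,"dy":0,"dz":0,"rx":0,"ry":0,"rz":0},{"claw":0,"dx":0,"dy":0,"dz":0,"rx":0,"ry":0,"rz":0},{"claw":0,"dx":0,"dy":0,"dz":0,"rx":0,"ry":0,"rz":0},{"claw":0,"dx":0,"dy":0,"dz":0,"rx":0,"ry":0,"rz":0},{"claw":0,"dx":0,"dy":0,"dz":0,"rx":0,"ry":0,"rz":0}]'>/dev/null; python3 -c "from h import *;st()
b=bot.capture('wrist')['frame'][:130,260:380,::-1];cv2.imwrite('pics/w5.png',cv2.resize(b,None,fx=4.5,fy=4.5,interpolation=2))"
```

```text
t11.65 clampTCP [-42.5  -1.   94.8] F(clamp) [-17.6   1.1   0.1] w1 [3.139 0.007 1.851]
t12.15 clampTCP [-42.6  -1.   94.8] F(clamp) [-17.1   1.2   1.2] w1 [3.139 0.007 1.851]
```

View pics/w5.png

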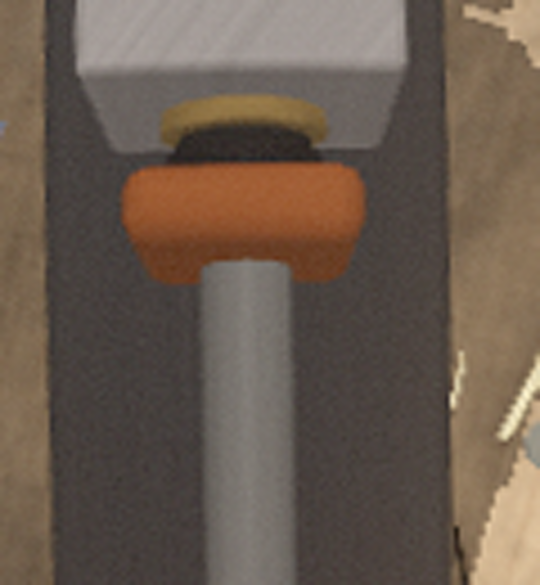

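The flange now sits right against the block. I'll hold this and check numerically that it is home, with the block's front top edge at crop row 70 and the flange's far top edge at row 95.

```bash
python3 - <<'E'
from h import *
st();o=bot.get_obs();c=bot.capture("wrist");K=c["camera_matrix"];T=R.from_euler('xyz',o["tcp_rot"]);Z=R.from_euler('z',YAW)
for off in(0,4):
  for q in[(93,0,60),(93,0,48),(92,0,48),(91,0,48),(90,0,48),(89,0,48)]:
    t=T.inv().apply(Z.apply(np.array(q)+[off,0,0])+[*O,0]-o["tool_pos"]);x=(np.linalg.inv(c["mount"])@[*t,1])[:3]
    th=np.arctan2(np.hypot(*x[:2]),x[2]);ph=np.arctan2(x[1],x[0]);print(off,q,((K[1,2]+K[1,1]*th*np.sin(ph)+.5)*4.5-.5).round(1))
E
python3 -m handwheel '[{"claw":0,"dx":0,"dy":0,"dz":0,"rx":0,"ry":0,"rz":0},{"claw":0,"dx":0,"dy":0,"dz":0,"rx":0,"ry":0,"rz":0},{"claw":0,"dx":0,"dy":0,"dz":0,"rx":0,"ry":0,"rz":0},{"claw":0,"dx":0,"dy":0,"dz":0,"rx":0,"ry":0,"rz":0},{"claw":0,"dx":0,"dy":0,"dz":0,"rx":0,"ry":0,"rz":0}]'>/dev/null; python3 -c "from h import *;st()"
```

```text
t12.20 clampTCP [-42.5  -1.   94.8] F(clamp) [-17.3   0.6   0.8] w0 [3.139 0.007 1.851]
0 (93, 0, 60) 88.7
0 (93, 0, 48) 110.5
0 (92, 0, 48) 116.8
0 (91, 0, 48) 123.2
0 (90, 0, 48) 129.5
0 (89, 0, 48) 135.9
4 (93, 0, 60) 62.3
4 (93, 0, 48) 85.4
4 (92, 0, 48) 91.7
4 (91, 0, 48) 97.9
4 (90, 0, 48) 104.2
4 (89, 0, 48) 110.5
t12.75 clampTCP [-42.5  -1.   94.7] F(clamp) [-17.3   0.9   1.1] w0 [3.139 0.007 1.851]
```

The row gap between block edge and flange is 25 px against 22–23 px predicted for home, so the bush is within about 0.5 mm of home. The squeeze was held for over a second at 17.3 N at the bar, about 14 N at the jaw. I'll back off over the tab.

```bash
python3 -m handwheel '[{"claw":0,"dx":-5,"dy":0,"dz":0,"rx":0,"ry":0,"rz":0},{"claw":0,"dx":-8,"dy":0,"dz":0,"rx":0,"ry":0,"rz":0},{"claw":0,"dx":-13,"dy":0,"dz":0,"rx":0,"ry":0,"rz":0},{"claw":0,"dx":-13,"dy":0,"dz":0,"rx":0,"ry":0,"rz":0},{"claw":0,"dx":-13,"dy":0,"dz":0,"rx":0,"ry":0,"rz":0},{"claw":0,"dx":0,"dy":0,"dz":0,"rx":0,"ry":0,"rz":0},{"claw":0,"dx":0,"dy":0,"dz":0,"rx":0,"ry":0,"rz":0}]'>/dev/null; python3 -c "from h import *;st()"
python3 -m handwheel '[{"claw":0,"dx":0,"dy":0,"dz":8,"rx":0,"ry":0,"rz":0},{"claw":0,"dx":0,"dy":0,"dz":8,"rx":0,"ry":0,"rz":0},{"claw":0,"dx":0,"dy":0,"dz":8,"rx":0,"ry":0,"rz":0},{"claw":0,"dx":0,"dy":0,"dz":0,"rx":0,"ry":0,"rz":0}]'>/dev/null; python3 -c "from h import *;st()
a=bot.capture('scene')['frame'][170:250,310:390,::-1];cv2.imwrite('pics/s6.png',cv2.resize(a,None,fx=7,fy=7,interpolation=2))"
```

```text
t13.45 clampTCP [-90.9   0.3  93.6] F(clamp) [ 0.1 -0.2  0.1] w1 [-3.141 -0.     1.849]
t13.85 clampTCP [-89.9   0.9  68.2] F(clamp) [-0.   0.4 -0.6] w0 [-3.139e+00 -1.000e-03  1.850e+00]
```

View pics/s6.png

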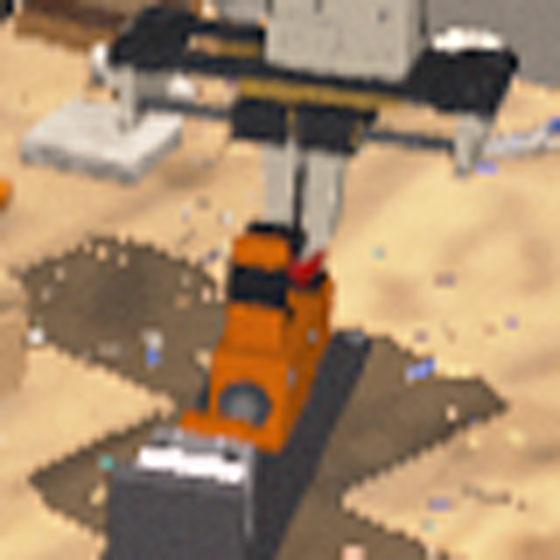

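The fingertips rest right over the red tab at (305,265). I'll press until the force reaches the hard stop, then hold.

```bash
python3 -m handwheel '[{"claw":0,"dx":0,"dy":0,"dz":3,"rx":0,"ry":0,"rz":0},{"claw":0,"dx":0,"dy":0,"dz":3,"rx":0,"ry":0,"rz":0},{"claw":0,"dx":0,"dy":0,"dz":2,"rx":0,"ry":0,"rz":0},{"claw":0,"dx":0,"dy":0,"dz":0,"rx":0,"ry":0,"rz":0},{"claw":0,"dx":0,"dy":0,"dz":0,"rx":0,"ry":0,"rz":0}]'>/dev/null; python3 -c "from h import *;st()"
python3 -m handwheel '[{"claw":0,"dx":0,"dy":0,"dz":1,"rx":0,"ry":0,"rz":0},{"claw":0,"dx":0,"dy":0,"dz":0,"rx":0,"ry":0,"rz":0},{"claw":0,"dx":0,"dy":0,"dz":0,"rx":0,"ry":0,"rz":0}]'>/dev/null; python3 -c "from h import *;st()"
python3 -m handwheel '[{"claw":0,"dx":0,"dy":0,"dz":1,"rx":0,"ry":0,"rz":0},{"claw":0,"dx":0,"dy":0,"dz":0,"rx":0,"ry":0,"rz":0},{"claw":0,"dx":0,"dy":0,"dz":0,"rx":0,"ry":0,"rz":0}]'>/dev/null; python3 -c "from h import *;st()"
```

```text
t14.40 clampTCP [-90.8  -0.3  62.2] F(clamp) [0.7 0.5 3. ] w0 [3.14e+00 1.00e-03 1.85e+00]
t14.70 clampTCP [-90.8  -0.3  61. ] F(clamp) [-0.5  0.2  3.7] w0 [3.141 0.    1.85 ]
t15.00 clampTCP [-90.9  -0.3  60.4] F(clamp) [-0.3  0.2  8.4] w1 [3.14e+00 1.00e-03 1.85e+00]
```

Hard stop reached (8.4 N at z 60.4). I'll hold for 2 s and then lift clear.

```bash
python3 -m handwheel '[{"claw":0,"dx":0,"dy":0,"dz":0.5,"rx":0,"ry":0,"rz":0},{"claw":0,"dx":0,"dy":0,"dz":0,"rx":0,"ry":0,"rz":0},{"claw":0,"dx":0,"dy":0,"dz":0,"rx":0,"ry":0,"rz":0},{"claw":0,"dx":0,"dy":0,"dz":0,"rx":0,"ry":0,"rz":0},{"claw":0,"dx":0,"dy":0,"dz":0,"rx":0,"ry":0,"rz":0},{"claw":0,"dx":0,"dy":0,"dz":0,"rx":0,"ry":0,"rz":0},{"claw":0,"dx":0,"dy":0,"dz":0,"rx":0,"ry":0,"rz":0},{"claw":0,"dx":0,"dy":0,"dz":0,"rx":0,"ry":0,"rz":0},{"claw":0,"dx":0,"dy":0,"dz":0,"rx":0,"ry":0,"rz":0},{"claw":0,"dx":0,"dy":0,"dz":0,"rx":0,"ry":0,"rz":0}]'>/dev/null
python3 -m handwheel '[{"claw":0,"dx":0,"dy":0,"dz":0,"rx":0,"ry":0,"rz":0},{"claw":0,"dx":0,"dy":0,"dz":0,"rx":0,"ry":0,"rz":0},{"claw":0,"dx":0,"dy":0,"dz":0,"rx":0,"ry":0,"rz":0},{"claw":0,"dx":0,"dy":0,"dz":0,"rx":0,"ry":0,"rz":0},{"claw":0,"dx":0,"dy":0,"dz":0,"rx":0,"ry":0,"rz":0},{"claw":0,"dx":0,"dy":0,"dz":0,"rx":0,"ry":0,"rz":0},{"claw":0,"dx":0,"dy":0,"dz":0,"rx":0,"ry":0,"rz":0},{"claw":0,"dx":0,"dy":0,"dz":0,"rx":0,"ry":0,"rz":0}]'>/dev/null; python3 -c "from h import *;st()"
python3 -m handwheel '[{"claw":0,"dx":0,"dy":0,"dz":-15,"rx":0,"ry":0,"rz":0},{"claw":0,"dx":0,"dy":0,"dz":-30,"rx":0,"ry":0,"rz":0},{"claw":0,"dx":0,"dy":0,"dz":-40,"rx":0,"ry":0,"rz":0},{"claw":0,"dx":0,"dy":0,"dz":-30,"rx":0,"ry":0,"rz":0},{"claw":0,"dx":0,"dy":0,"dz":0,"rx":0,"ry":0,"rz":0},{"claw":0,"dx":0,"dy":0,"dz":0,"rx":0,"ry":0,"rz":0},{"claw":0,"dx":0,"dy":0,"dz":0,"rx":0,"ry":0,"rz":0},{"claw":0,"dx":0,"dy":0,"dz":0,"rx":0,"ry":0,"rz":0}]'>/dev/null; python3 -c "from h import *;st()
b=bot.capture('wrist')['frame'][:240,240:400,::-1];cv2.imwrite('pics/w7.png',cv2.resize(b,None,fx=2.5,fy=2.5,interpolation=2))"
```

```text
t16.80 clampTCP [-90.9  -0.4  60.3] F(clamp) [ 0.6 -0.2 12.7] w0 [3.14e+00 1.00e-03 1.85e+00]
t17.60 clampTCP [-90.3   0.9 172.7] F(clamp) [-0.7  0.7  0.6] w1 [-3.139e+00 -1.000e-03  1.850e+00]
```

View pics/w7.png

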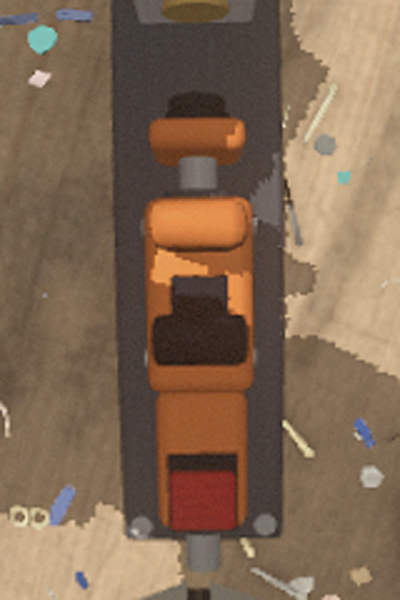

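The jaw is back beside the housing at (197,140), with the same short length of rod showing as at the start. The bush flange is at the block (195,8), the tab and trigger are at rest, and the arm is clear.

```bash
python3 -c "from h import *;bot.close_job();st()"
```

```text
the job is handed in; nothing more can be done
the job is handed in; nothing more can be done
```

The bush is pressed home, the jaw has sprung all the way back, and the job is handed in at about 18 s of the 72 s allowed. No verdict was reported.

- **Squeezes:** I pushed the trigger bar from behind with the closed fingers: four full squeezes, then a slow fifth one stopped by force.
- **Final press:** The bar force held at 17.1–17.6 N for just over a second, about 14 N at the jaw. I worked that out from the bar force; I had no direct reading at the jaw.
- **Bush:** In the wrist view during the press, the flange sat within about 0.5 mm of the block. The bar force also rose steadily at the end, as it should once the bush stops.
- **Release:** I held the tab on its hard stop (12.7 N) for about 2 s. The last picture shows the jaw back beside the housing, the trigger and tab at rest, and the arm clear. In that picture I judged the jaw and flange by eye only.
- **Disagreement:** My first clamp position from the top camera was about 4 mm off along the rod. I corrected it from the wrist view and by feeling for contact with the bar.
- **Other tools:** All moves stayed over the clamp or high above the bench, so I did not check the other tools separately.

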